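# Unhook the garlic basket from its sprung hook

### The arm

A 6-joint arm with a two-finger parallel gripper is mounted at the origin on a cart in front of the work surface, level with it; the furniture and walls round the work are solid. World frame = base frame: x ahead of the robot, y to its left, z up, the work surface at z = 0. Lengths are in m, angles in rad, forces in N, time in s.
With the tool pointing down it reaches from about 0.3 to 0.875 m from the base axis. Payload 6.4 kg.
Tool frame: the origin (TCP) lies midway between the tips of the shut fingers; the grasp point (between the pads) lies 19 mm behind it; z points along the fingers, y is the line along which they close (so a half turn about z gives the same grasp; the last joint's range is limited). The gripper opens to 85 mm and grips with 20 to 120 N. Pads are 22 mm wide; open, the fingers measure 114 mm over their backs; the gripper's body (76 mm by 85 mm) begins 54 mm behind the grasp point. The pads swing forward as they close: fully open they stand 13 mm farther back than shut.
Start: joints at [-1.367, 0.181, 1.607, -0, 1.354, -0.206], TCP at [0.229, -0.527, 0.231] pointing down, gripper open.
Joint ranges: [-2.99, 2.99], [-0.89, 2.07], [0.3, 2.58], [-1.14, 4.28], [0, 2.63], [-3.12, 3.12]. Speed limits (rad/s): [2.57, 2.57, 3.01, 3.14, 3.14, 3.14].

### API

Orientations are given as a unit quaternion [w, x, y, z].
In Python, from bench import ctrl gives the robot as it stands.
- The arm moves only by the tool drive_tool, never from a script. Its argument "plan" is a list that holds one entry, the list of rows, each a list of 4 numbers: the shift along the tool's x, y, z scaled (see below), then the turn about the tool's z scaled (see below). In form: [[[x, y, z, roll], ...]]. A call has 1 to 12 rows; each row is the pose to reach, as a shift and turn from the pose commanded when the call began, along the tool's axes at that moment, turning the shorter way round; what a row does not reach only later rows make up. The controller multiplies each number of a shift by 400 mm and each number of a turn by 180 degrees. A row lasts 1/12 s, in which the tool goes at most 41.7 mm and 7.16 degrees, less where a joint would pass 70% of its speed; a pose out of reach is approached as far as the arm can. A call with a number of a shift or a turn outside -1 to 1 is refused whole. A call with a gripper value outside its range is refused whole. "jaw" is the closure, from 0 (fully open) to 1 (shut), set as the call begins (left out, the last holds). The fingers move at their own pace and stop on an object; the grip force is fixed at half the most. Time passes only in rows, so rows that repeat a pose let the fingers close. It gives the time, the measured TCP pose, the force, the opening and the grip force at its end, in the units of the state.
- ctrl.get_obs(): the state, without advancing time (a new reading comes with each control period).
- ctrl.camera(name): name is "scene" or "top" or "wrist"; returns (picture, depth): 420x560x3 uint8, red, green, blue; 420x560 float32, m along the optical axis (not along the pixel's ray), 0 where there is no reading.
- ctrl.camera_info(name): a dict with "camera_matrix" (3x3 intrinsics, pixels), "R" (3x3) and "t" (3): a world point X has camera coordinates R X + t; the wrist camera has in their place "T_tool_cam" (4x4, takes a point from camera to tool coordinates, whose origin is the TCP and whose axes are the flange's). Camera axes: x right, y down, z forward; pixel columns grow to the right and rows downward; lengths in m; the calibration is good to about 2 mm. A picture is of the moment at which its call begins: read the wrist's pose just before it. camera_info takes no time and is no camera call.
- ctrl.hand_in(): hands the job in; it is judged then, once.
The state is a dict: "time_s": time; "q": joint angles; "dq": joint speeds; "joint_efforts": joint torques, N m; "eef_pos": TCP position; "eef_rot": TCP orientation; "wrist_force": force on the tool from outside, world axes, zero at the start; "torque": the same for the moment, N m; "opening": opening from 0.0 (shut) to 1.0 (fully open); "grasp_force": force on a finger pad.
Only numpy, scipy, OpenCV 4.12 (cv2) and the standard library are available. Lean on these libraries where they do the work, as an engineer would, in place of code of your own. Each camera call takes 0.05 s, during which the arm holds its last target. There are 200 camera calls.

### The job

Take the wire basket off the sprung hook of its stand by its wooden grip, lifting its wire eye over the hook's upturned tip without forcing the hook, and set it down gently, upright and wholly on the chopping board, with both garlic bulbs still in it. Leave the stand and the mug, the salt shaker and the tumbler as they are, and let go of the basket.

Things in the scene. Friction and masses are not known exactly. Their poses are not given: they have to be found in the camera images.
- basket: Steel wire basket, 110 (x) x 130 (y) mm, walls 60 mm high, 0.2 to 0.45 kg (not known beforehand). Origin: centre of its underside, z up. From the middles of its two y sides wires rise to a closed upright wire eye over its centre, and from the eye's top a stem leads up to a flat wooden grip
- grip (a point): Centre of the basket's wooden grip, at z 205 mm over the basket's origin: a block 34 (x) x 14 (y) x 34 (z) mm, to be pinched across y from above. Below it is only the 8 mm stem
- eye (a point): Apex of the eye's top bar, at z 146 mm over the basket's origin. The eye is a closed loop of 5 mm wire in the basket's y-z plane: top bar a shallow inverted V, lower bar at z 94 mm, sides 34 to 44 mm apart. The hook's bar passes through it along x; the top bar rests on it. It must rise 32 mm off the bar to pass the tip; at 41 mm its lower bar strikes the bar from below
- stand: Fixed stand, foot and post 330 mm high; origin on the worktop below the front face of the head clamped to the post (clamped higher or lower from time to time); z up. Its -x axis is the way the hook points and the basket comes off. Hook: level 6 mm bar, 140 mm long from the head to an upright end, its tip 35 mm above the bar's axis; the eye hangs about 19 mm behind the upright end
- head: Grey upright housing, 46 wide x 150 mm high, clamped on the post, with the sprung hook; origin: middle of its front face's lower edge. The hook rides on a preloaded spring, about 80 N/m: under the load it hangs 10 to 35 mm below a rigid upper stop, how much is not measured. As the basket is lifted, the hook follows it up to the stop; only from there does the eye part from the bar, so feel for it
- board: Wooden chopping board lying fixed on the worktop, 200 (x) x 300 (y) x 22 (z) mm; origin: centre of its underside; z up
- garlic: Garlic bulb, 56 mm, loose in the basket; origin at its underside
- garlic_b: A second garlic bulb like it, 56 mm, loose in the basket; origin at its underside
- mug_a: White mug, 80 mm wide and 91 mm high with a handle, standing on the worktop; bystander; origin at its underside
- salt: Salt shaker, 44 mm wide, 90 mm high, on the worktop to the right of the basket; bystander; origin at its underside
- tumbler_b: Grey tumbler, 73 mm wide, 96 mm high, on the worktop to the left of the board; bystander; origin at its underside
Things that resemble listed ones, but are neither listed nor needed, are in the scene too. What is shaped like the garlic_b but black or red is not meant.

How it is judged:
On the way:
1. the basket is carried clear of the hook, upright and above the worktop (horizontal distance between basket and stand above 0.18 m and height (world z) of basket above 0.05 m and angle between basket's own z axis and vertical below 0.5 rad), for 0.2 s.
At the end, for the whole second after the job is handed in: the basket stands released, upright (within 0.08 rad) and at rest on the chopping board, its centre within 48 mm of the board's centre across its 200 mm width and within 95 mm along its length, with both garlic bulbs in it (x of basket in the frame of board between -0.048 and 0.048 m and y of basket in the frame of board between -0.095 and 0.095 m and z of basket in the frame of board between 0.018 and 0.027 m and angle between basket's own z axis and vertical below 0.08 rad and linear speed of basket below 0.02 m/s and horizontal distance between each of garlic, garlic_b and basket below 0.075 m and height (world z) of each of garlic, garlic_b above 0.02 m); the robot touches nothing.
It fails at once if the basket is dropped or banged onto the board (an impact over 400 N, as from a fall of about 1 cm) (contact force between basket and board above 400 N).
It fails at once if the hook is forced: the basket pulls or pushes on it with over 45 N (contact force between basket and head above 45 N).
It fails at once if a garlic bulb leaves the basket (distance between any of garlic, garlic_b and basket above 0.13 m).
It fails at once if the mug, the salt shaker or the tumbler is disturbed (moved over 30 mm) (distance of any of mug_a, salt, tumbler_b from where it was at the start of the episode above 0.03 m).
It also fails if it takes over 54 s, if anything falls off the work surface, if the arm or the gripper's body presses on something with over 40 N, if the wrist force passes 120 N, or if a joint passes its speed limit or range.

## Working session

There is one attempt and no reset: what is moved stays moved. The work goes in short steps, Python scripts to look and compute and a tool call to move; the robot and the scene stay as the last step left them, time stands still between calls to the robot, and variables do not carry over. Pictures are saved under pics/ and viewed, at most 10 in all, crops included, and the job is handed in when it is done.

Besides the shell and the picture viewer there is one more tool, called by a JSON object that holds its "op" and its "data", one argument or row to a line. drive_tool: Moves the arm, as the interface text tells. Its arguments: {"type":"object","properties":{"plan":{"type":"array"},"jaw":{"type":"number"}},"required":["plan"]}

```bash
mkdir -p pics
cat > h.py <<'E'
import numpy as np,cv2
from bench import ctrl
def grab(n,tag):
    o=ctrl.get_obs(); p,d=ctrl.camera(n); i=ctrl.camera_info(n)
    np.savez(f'{tag}.npz',p=p,d=d,pos=o['eef_pos'],rot=o['eef_rot'],**{k:np.array(v) for k,v in i.items()})
    cv2.imwrite(f'pics/{tag}.png',p[:,:,::-1]); return o
def cloud(tag):
    z=np.load(f'{tag}.npz');K=z['camera_matrix'];d=z['d']
    v,u=np.mgrid[:d.shape[0],:d.shape[1]]
    c=np.stack([(u-K[0,2])/K[0,0]*d,(v-K[1,2])/K[1,1]*d,d],-1)
    if 'R' in z: X=(c-z['t'])@z['R']
    else:
        from scipy.spatial.transform import Rotation as R
        T=z['T_tool_cam'];q=z['rot'];r=R.from_quat([q[1],q[2],q[3],q[0]]).as_matrix()
        X=(c@T[:3,:3].T+T[:3,3])@r.T+z['pos']
    X[d==0]=np.nan
    return z['p'],X
E
python3 - <<'E'
from h import *
for n in('scene','top'): o=grab(n,n+'1')
print(o)
E
```

```text
{'time_s': 0.05, 'q': array([-1.36732657e+00,  1.81518087e-01,  1.60799036e+00, -1.19014356e-05,
        1.35382082e+00, -2.06302184e-01]), 'dq': array([-0.00146789, -0.00050763, -0.0001129 , -0.00117558, -0.00033597,
        0.00048459]), 'joint_efforts': array([ 7.80673054e-04, -4.46246266e+01, -3.52583349e+01, -7.28960367e-05,
        4.11174173e-03,  1.37009960e-05]), 'eef_pos': array([ 0.22897816, -0.52684233,  0.2304056 ]), 'eef_rot': array([-8.68310651e-04,  9.79083560e-01,  2.03456699e-01, -4.58036869e-06]), 'wrist_force': array([-0.62753051, -0.70290278, -0.4226851 ]), 'torque': array([ 0.03642473, -0.02992555,  0.06285006]), 'grasp_force': 0.0, 'opening': 1.0003501950011515}
```

View pics/scene1.png

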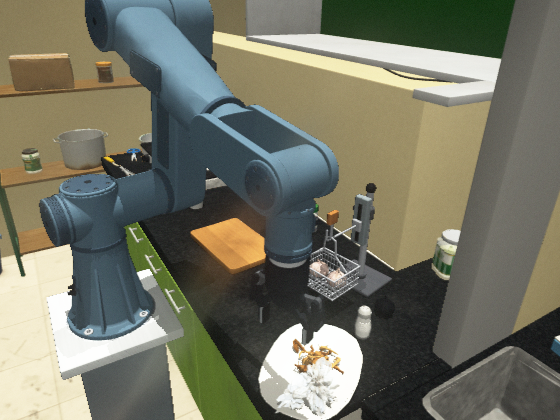

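View pics/top1.png

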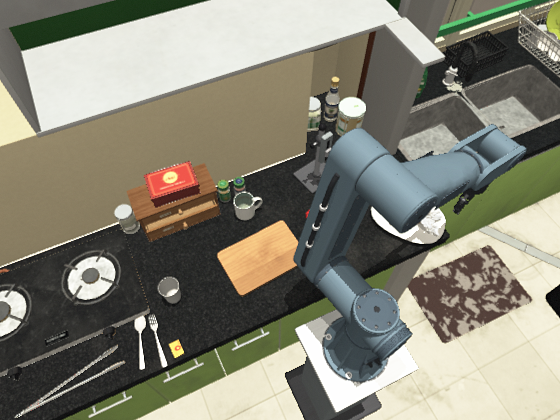

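The scene view shows the grip at about (333,217), the stand post at (365,230), the basket at (333,272), the board at (230,243) and the salt at (364,320). In the top view the board is at (262,257), the mug at (243,206) and the tumbler at (170,290), and the arm hides the basket.

Run:
```python
from h import *
p,X=cloud('scene1')
cv2.imwrite('pics/crop1.png',cv2.resize(p[170:350,270:420,::-1],None,fx=4.4,fy=3.3,interpolation=cv2.INTER_CUBIC)[:600])
hsv=cv2.cvtColor(p,cv2.COLOR_RGB2HSV)
for n,(u,v) in dict(grip=(333,217),post=(365,230),posttop=(371,188),salt=(364,320),garl=(325,270),foot=(372,280)).items(): print(n,X[v,u])
g=X[205:232,322:342]; h=hsv[205:232,322:342]
m=(h[...,1]>120)&(h[...,0]<20)&(g[...,2]>.1); gg=g[m]; print('grip',m.sum(),np.percentile(gg,[2,50,98],axis=0).round(3))
for t in('scene1','top1'):
    p,X=cloud(t); hsv=cv2.cvtColor(p,cv2.COLOR_RGB2HSV)
    m=((hsv[...,1]>110)&(hsv[...,0]<22)&(abs(X[...,2]-.022)<.007)&(X[...,0]<1)&(X[...,0]>.2)).astype(np.uint8)
    m=cv2.morphologyEx(m,cv2.MORPH_OPEN,np.ones((3,3)))
    n,l,s,c=cv2.connectedComponentsWithStats(m);k=1+np.argmax(s[1:,4]);P=X[l==k];print(t,'board',s[k],P[:,2].mean(),cv2.minAreaRect(P[:,:2].astype(np.float32)))
    if t=='top1':
        for n,(u,v) in dict(mug=(243,206),tumb=(170,290),post=(320,150),postb=(323,180)).items(): print(n,X[v,u].round(3))
p,X=cloud('scene1')
# stand points: grey, x region
Q=X[180:290,345:385].reshape(-1,3);Q=Q[(Q[:,2]>.05)&(Q[:,0]<1.0)]
print(len(Q)); 
for z in np.arange(.05,.4,.03):
    q=Q[(Q[:,2]>z)&(Q[:,2]<z+.03)]
    if len(q): print(round(z,2),len(q),np.percentile(q,[5,50,95],axis=0).round(3)[:,:2].tolist())
```

```text
grip [ 0.5380887  -0.26470013  0.28219681]
post [ 0.67441526 -0.24728615  0.19817092]
posttop [ 0.69509494 -0.229017    0.3179326 ]
salt [ 0.53357964 -0.4261189   0.06410805]
garl [ 0.54042109 -0.24742741  0.1057787 ]
foot [ 0.72224751 -0.2555936   0.01273657]
grip 144 [[ 0.527 -0.266  0.262]
 [ 0.538 -0.261  0.28 ]
 [ 0.558 -0.25   0.293]]
scene1 board [ 191  218   75   53 2465] 0.021661554103749 ((0.44527366757392883, 0.1478189080953598), (0.2034212201833725, 0.30895689129829407), 5.031148910522461)
top1 board [ 218  221   80   74 3112] 0.02181785860429397 ((0.4441725015640259, 0.14979445934295654), (0.20217682421207428, 0.30164065957069397), 5.3577752113342285)
mug [0.694 0.126 0.004]
tumb [0.47  0.512 0.007]
post [ 0.671 -0.201  0.223]
postb [0.268 0.049 0.684]
2875
0.05 295 [[0.585, -0.312], [0.839, -0.153], [0.844, 0.022]]
0.08 342 [[0.567, -0.316], [0.838, -0.161], [0.843, 0.023]]
0.11 363 [[0.559, -0.317], [0.706, -0.219], [0.843, 0.026]]
0.14 284 [[0.659, -0.248], [0.839, -0.145], [0.843, 0.037]]
0.17 359 [[0.659, -0.249], [0.838, -0.132], [0.843, 0.034]]
0.2 462 [[0.643, -0.248], [0.837, -0.138], [0.843, 0.023]]
0.23 349 [[0.66, -0.25], [0.701, -0.218], [0.843, -0.038]]
0.26 229 [[0.659, -0.249], [0.667, -0.229], [0.841, -0.108]]
0.29 155 [[0.662, -0.246], [0.689, -0.228], [0.706, -0.211]]
0.32 37 [[0.691, -0.232], [0.7, -0.223], [0.709, -0.214]]
```

View pics/crop1.png

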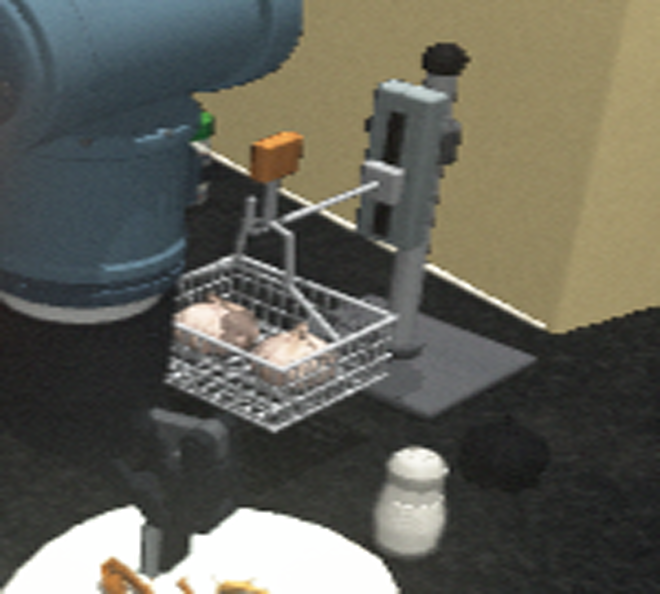

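Run:
```python
from h import *
p,X=cloud('scene1')
u=lambda cx,cy:(int(270+cx/4.4),int(170+cy/3.3))
# front face of head: crop polygon
poly=np.array([u(378,95),u(412,95),u(412,232),u(368,226)],np.int32)
def plane(poly,tag,X=X):
    m=np.zeros(X.shape[:2],np.uint8);cv2.fillPoly(m,[poly],1);P=X[m>0];P=P[np.isfinite(P).all(1)]
    for _ in range(4):
        c=np.median(P,0) if _==0 else P.mean(0);n=np.linalg.svd(P-c)[2][2];r=abs((P-c)@n);P=P[r<max(.004,np.median(r)*2)]
    print(tag,len(P),c.round(4),n.round(3),np.degrees(np.arctan2(n[1],n[0])).round(1),np.ptp(P,axis=0).round(3))
plane(poly,'head')
plane(np.array([u(253,146),u(275,146),u(272,176),u(254,174)],np.int32),'gripL')
plane(np.array([u(280,146),u(300,140),u(300,166),u(280,174)],np.int32),'gripR')
for cx,cy in [(262,160),(288,155),(275,140),(252,158),(300,150),(276,165),(400,90),(440,110),(430,150)]:
    a,b=u(cx,cy);print((cx,cy),X[b,a].round(3))
z=np.load('scene1.npz');print('cam',(-z['R'].T@z['t']).round(3))
# hook bar points
for cx,cy in [(280,220),(300,211),(330,199),(350,192),(370,186),(250,203),(246,225)]:
    a,b=u(cx,cy);W=X[b-1:b+2,a-1:a+2].reshape(-1,3);W=W[np.argmin(np.linalg.norm(W-z['t']@-z['R'],axis=1))];print((cx,cy),W.round(3))
```

```text
head 301 [ 0.6622 -0.2284  0.2344] [ 0.986  0.169 -0.001] 9.7 [0.011 0.046 0.135]
gripL 44 [ 0.5291 -0.2601  0.279 ] [0.971 0.236 0.044] 13.7 [0.008 0.017 0.029]
gripR 37 [ 0.5731 -0.2344  0.2588] [ 0.612 -0.739 -0.281] -50.4 [0.303 0.334 0.247]
(262, 160) [ 0.528 -0.261  0.28 ]
(288, 155) [ 0.549 -0.26   0.28 ]
(275, 140) [ 0.54  -0.257  0.293]
(252, 158) [ 0.528 -0.253  0.279]
(300, 150) [ 0.558 -0.26   0.281]
(276, 165) [ 0.538 -0.262  0.272]
(400, 90) [ 0.661 -0.225  0.296]
(440, 110) [ 0.683 -0.245  0.281]
(430, 150) [ 0.672 -0.25   0.248]
cam [-0.106 -1.038  0.799]
(280, 220) [ 0.546 -0.258  0.223]
(300, 211) [ 0.571 -0.249  0.214]
(330, 199) [ 0.598 -0.244  0.214]
(350, 192) [ 0.614 -0.242  0.215]
(370, 186) [ 0.637 -0.237  0.213]
(250, 203) [ 0.523 -0.263  0.246]
(246, 225) [ 0.526 -0.258  0.222]
```

{"op": "drive_tool", "data": {
  "plan": [
    [[0, 0, -0.1, 0], [0, 0, -0.2, 0], [0.05, -0.02, -0.3, 0.02], [0.15, -0.05, -0.35, 0.04], [0.25, -0.08, -0.4, 0.077], [0.35, -0.115, -0.42, 0.077], [0.45, -0.147, -0.42, 0.077], [0.55, -0.18, -0.42, 0.077], [0.65, -0.21, -0.42, 0.077], [0.75, -0.245, -0.42, 0.077], [0.8, -0.26, -0.42, 0.077], [0.8, -0.26, -0.42, 0.077]]
  ],
  "jaw": 0
}}

```text
time_s: 1.1
eef_pos: [0.485, -0.2996, 0.3988]
eef_rot: [-0.001, 0.996, 0.087, 0.001]
wrist_force: [0.4, 0.3, -0.0]
opening: 1.001
grasp_force: 0.0
```

Run:
```python
from h import *
o=grab('wrist','w1');print(o['eef_pos'],o['eef_rot'],o['time_s'],o['wrist_force'])
print(ctrl.camera_info('wrist')['T_tool_cam'])
grab('top','top2')
p,X=cloud('w1')
m=(abs(X[...,0]-.543)<.05)&(abs(X[...,1]+.25)<.05)&(X[...,2]>.255)&(X[...,2]<.31)
P=X[m];print(m.sum(),P.min(0),P.max(0)) if m.sum() else None
t=P[P[:,2]>np.percentile(P[:,2],90)-.006];print(np.median(t[:,2]),cv2.minAreaRect(t[:,:2].astype(np.float32)))
p,X=cloud('top2')
m=(abs(X[...,0]-.543)<.05)&(abs(X[...,1]+.25)<.05)&(X[...,2]>.255)&(X[...,2]<.31)
P=X[m];print('top',m.sum(),P.min(0),P.max(0))
w=cv2.imread('pics/w1.png');t=cv2.imread('pics/top2.png')
cv2.imwrite('pics/c2.png',np.hstack([cv2.resize(w,(400,300)),cv2.resize(t[100:310,150:430],(400,300))]))
```

```text
[ 0.48499748 -0.29955122  0.39879479] [-1.18376919e-03  9.96197212e-01  8.71158883e-02  7.32295190e-04] 1.1 [ 0.35792767  0.32666377 -0.00779687]
[[ 5.13656084e-04 -9.58254581e-01 -2.85915885e-01  7.29301411e-02]
 [ 9.99999628e-01  6.90195662e-04 -5.16680850e-04  4.93925071e-04]
 [ 6.92449695e-04 -2.85915513e-01  9.58254580e-01 -1.42981687e-01]
 [ 0.00000000e+00  0.00000000e+00  0.00000000e+00  1.00000000e+00]]
913 [ 0.52792282 -0.26416663  0.26071375] [ 0.56197912 -0.24456514  0.29414728]
0.29169402986519655 ((0.5448768734931946, -0.25433093309402466), (0.033691395074129105, 0.014121041633188725), 12.436112403869629)
top 3 [ 0.5541819  -0.24596948  0.26566486] [ 0.5585759  -0.24404885  0.29042933]
```

View pics/c2.png

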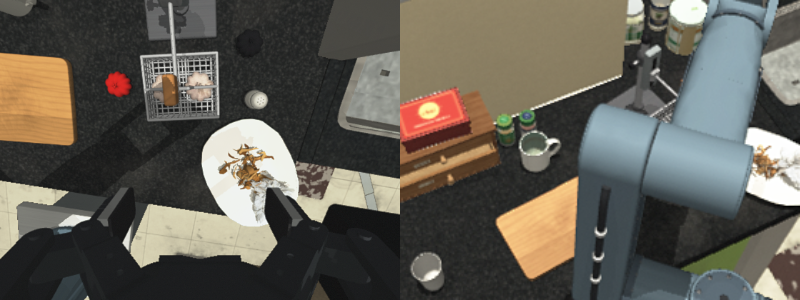

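The wrist half of this picture (left) shows the grip at (169,92), the hook bar running up to the stand at (172,25), the board on the left at (35,97), and the salt at (256,98). Before grasping, I'll refine the hook's direction.

Run:
```python
from h import *
p,X=cloud('w1')
d=np.array([.98,.2]);d/=np.linalg.norm(d);n=np.array([-d[1],d[0]])
r=X[...,:2]-np.array([.545,-.2543])
a=r@d;b=r@n
m=(a>.02)&(a<.105)&(abs(b)<.03)&(X[...,2]>.195)&(X[...,2]<.235)
P=X[m];f=np.polyfit(P[:,0],P[:,1],1);print('bar',m.sum(),np.degrees(np.arctan(f[0])),np.polyval(f,.545),np.median(P[:,2]),np.percentile(P[:,2],[5,95]))
m=(abs(a)<.04)&(abs(b)<.04)&(X[...,2]>.225)&(X[...,2]<.255)&((a<-.012)|(a>.02))
print('tip',m.sum(),np.median(X[m],0) if m.any() else '',a[m].mean(),b[m].mean(),X[m][:,2].max())
m=(abs(a)<.09)&(abs(b)<.09)&(X[...,2]>.12)&(X[...,2]<.15)
print('rim',cv2.minAreaRect(X[m][:,:2].astype(np.float32)),np.percentile(X[m][:,2],[50,90]))
m=(a>.1)&(a<.14)&(abs(b)<.03)&(X[...,2]>.2)
print('headtop',X[m][:,2].max())
m=(a>.13)&(a<.2)&(abs(b)<.03)&(X[...,2]>.2)
print('posttop',X[m][:,2].max())
o=ctrl.get_obs();from scipy.spatial.transform import Rotation as R
q=o['eef_rot'];M=R.from_quat([q[1],q[2],q[3],q[0]]).as_matrix();print(M.round(4))
for z in (.33,.262):print(M.T@(np.array([.545,-.2543,z])-o['eef_pos'])/.4)
```

```text
bar 596 12.651081962324398 -0.2543454228156594 0.21334107917536657 [0.21148116 0.21480765]
tip 15 [ 0.52537991 -0.26109002  0.24361417] -0.02026012723069636 -0.0021447173737026435 0.24522213932327
rim ((0.5449481010437012, -0.2540087401866913), (0.11514168232679367, 0.13507205247879028), 12.628310203552246) [0.13202415 0.13389884]
headtop 0.2220079500341812Traceback (most recent call last):
  File "<stdin>", line 15, in <module>
    return umr_maximum(a, axis, None, out, keepdims, initial, where)
ValueError: zero-size array to reduction operation maximum which has no identity
```

{"op": "drive_tool", "data": {
  "plan": [
    [[0.09, -0.045, 0, -0.0145], [0.168, -0.086, 0, -0.0145], [0.168, -0.086, 0.05, -0.0145], [0.168, -0.086, 0.1, -0.0145], [0.168, -0.086, 0.15, -0.0145], [0.168, -0.086, 0.2, -0.0145], [0.168, -0.086, 0.25, -0.0145], [0.168, -0.086, 0.3, -0.0145], [0.168, -0.086, 0.33, -0.0145], [0.168, -0.086, 0.347, -0.0145], [0.168, -0.086, 0.347, -0.0145], [0.168, -0.086, 0.347, -0.0145]]
  ]
}}

```text
time_s: 2.2
eef_pos: [0.5416, -0.2601, 0.2611]
eef_rot: [0.0, 0.994, 0.106, 0.0]
wrist_force: [-0.9, 0.4, -0.0]
opening: 1.001
grasp_force: 0.0
```

Run:
```python
from h import *
o=grab('wrist','w2');print(o['eef_pos'],o['eef_rot'],o['wrist_force'],o['time_s'])
p,X=cloud('w2')
m=(abs(X[...,0]-.545)<.03)&(abs(X[...,1]+.254)<.02)&(X[...,2]>.262)&(X[...,2]<.30)
P=X[m];t=P[P[:,2]>np.percentile(P[:,2],90)-.006]
print(m.sum(),np.percentile(t[:,2],[5,50,95]),cv2.minAreaRect(t[:,:2].astype(np.float32)))
```

```text
[ 0.54160846 -0.26006807  0.26105041] [1.92263236e-04 9.94354477e-01 1.06108991e-01 1.41858095e-04] [-0.87720266  0.43095504 -0.01671496] 2.2
3060 [0.28903782 0.29158585 0.29272965] ((0.5451534390449524, -0.25418421626091003), (0.03431398421525955, 0.013792089186608791), 12.335855484008789)
```

View pics/w2.png

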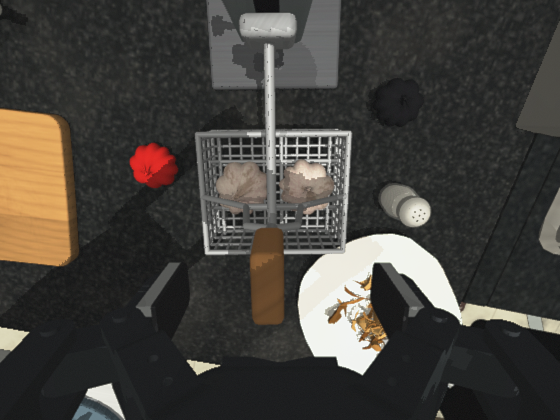

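The grip block at (267,275) lies between the open fingers, about 6 mm off centre in y. I'll correct that, then close.

{"op": "drive_tool", "data": {
  "plan": [
    [[0.012, -0.0125, 0.007, 0], [0.012, -0.0125, 0.007, 0], [0.012, -0.0125, 0.007, 0]]
  ]
}}

```text
time_s: 2.5
eef_pos: [0.5458, -0.2531, 0.2583]
eef_rot: [0.0, 0.994, 0.107, 0.0]
wrist_force: [-0.8, 0.2, 0.2]
opening: 1.003
grasp_force: 0.0
```

{"op": "drive_tool", "data": {
  "plan": [
    [[0, 0, 0, 0], [0, 0, 0, 0], [0, 0, 0, 0], [0, 0, 0, 0], [0, 0, 0, 0], [0, 0, 0, 0], [0, 0, 0, 0], [0, 0, 0, 0], [0, 0, 0, 0], [0, 0, 0, 0], [0, 0, 0, 0], [0, 0, 0, 0]]
  ],
  "jaw": 1
}}

```text
time_s: 3.5
eef_pos: [0.5453, -0.2535, 0.2577]
eef_rot: [-0.0, 0.994, 0.107, -0.0]
wrist_force: [-0.5, 0.4, -0.6]
opening: 0.152
grasp_force: 60.7
```

{"op": "drive_tool", "data": {
  "plan": [
    [[0, 0, -0.005, 0], [0, 0, -0.01, 0], [0, 0, -0.01, 0], [0, 0, -0.01, 0]]
  ]
}}

```text
time_s: 3.83
eef_pos: [0.5453, -0.2535, 0.2619]
eef_rot: [0.0, 0.994, 0.107, 0.0]
wrist_force: [-0.0, -0.3, -0.3]
opening: 0.157
grasp_force: 60.6
```

{"op": "drive_tool", "data": {
  "plan": [
    [[0, 0, -0.005, 0], [0, 0, -0.01, 0], [0, 0, -0.01, 0], [0, 0, -0.01, 0]]
  ]
}}

```text
time_s: 4.17
eef_pos: [0.5453, -0.2535, 0.2659]
eef_rot: [0.0, 0.994, 0.107, 0.0]
wrist_force: [-0.2, 0.3, -0.9]
opening: 0.157
grasp_force: 60.6
```

{"op": "drive_tool", "data": {
  "plan": [
    [[0, 0, -0.005, 0], [0, 0, -0.01, 0], [0, 0, -0.01, 0], [0, 0, -0.01, 0]]
  ]
}}

```text
time_s: 4.5
eef_pos: [0.5453, -0.2535, 0.2698]
eef_rot: [0.0, 0.994, 0.107, 0.0]
wrist_force: [-0.3, 1.0, -1.5]
opening: 0.155
grasp_force: 60.5
```

{"op": "drive_tool", "data": {
  "plan": [
    [[0, 0, -0.003, 0], [0, 0, -0.005, 0], [0, 0, -0.005, 0], [0, 0, -0.005, 0]]
  ]
}}

```text
time_s: 4.83
eef_pos: [0.5453, -0.2535, 0.2717]
eef_rot: [-0.0, 0.994, 0.106, -0.0]
wrist_force: [-0.1, -0.6, -1.1]
opening: 0.155
grasp_force: 60.5
```

{"op": "drive_tool", "data": {
  "plan": [
    [[0, 0, -0.003, 0], [0, 0, -0.005, 0], [0, 0, -0.005, 0], [0, 0, -0.005, 0]]
  ]
}}

```text
time_s: 5.17
eef_pos: [0.5453, -0.2535, 0.2738]
eef_rot: [0.0, 0.994, 0.106, 0.0]
wrist_force: [-0.3, -0.4, 0.3]
opening: 0.154
grasp_force: 60.5
```

{"op": "drive_tool", "data": {
  "plan": [
    [[0, 0, -0.003, 0], [0, 0, -0.005, 0], [0, 0, -0.005, 0], [0, 0, -0.005, 0]]
  ]
}}

```text
time_s: 5.5
eef_pos: [0.5453, -0.2535, 0.2758]
eef_rot: [0.0, 0.994, 0.107, 0.0]
wrist_force: [-0.3, -0.6, -1.4]
opening: 0.155
grasp_force: 60.5
```

{"op": "drive_tool", "data": {
  "plan": [
    [[0, 0, -0.003, 0], [0, 0, -0.005, 0], [0, 0, -0.005, 0], [0, 0, -0.005, 0]]
  ]
}}

```text
time_s: 5.83
eef_pos: [0.5453, -0.2535, 0.2778]
eef_rot: [0.0, 0.994, 0.107, 0.0]
wrist_force: [-0.6, -0.6, -2.1]
opening: 0.152
grasp_force: 60.4
```

{"op": "drive_tool", "data": {
  "plan": [
    [[0, 0, -0.003, 0], [0, 0, -0.005, 0], [0, 0, -0.005, 0], [0, 0, -0.005, 0]]
  ]
}}

```text
time_s: 6.17
eef_pos: [0.5453, -0.2534, 0.2797]
eef_rot: [0.0, 0.994, 0.107, 0.0]
wrist_force: [0.5, -0.1, -1.1]
opening: 0.153
grasp_force: 60.4
```

{"op": "drive_tool", "data": {
  "plan": [
    [[0, 0, -0.003, 0], [0, 0, -0.005, 0], [0, 0, -0.005, 0], [0, 0, -0.005, 0]]
  ]
}}

```text
time_s: 6.5
eef_pos: [0.5453, -0.2535, 0.2818]
eef_rot: [0.0, 0.994, 0.107, 0.0]
wrist_force: [0.2, 0.4, -2.2]
opening: 0.157
grasp_force: 60.4
```

{"op": "drive_tool", "data": {
  "plan": [
    [[0, 0, -0.003, 0], [0, 0, -0.005, 0], [0, 0, -0.005, 0], [0, 0, -0.005, 0]]
  ]
}}

```text
time_s: 6.83
eef_pos: [0.5451, -0.2532, 0.2832]
eef_rot: [-0.0, 0.994, 0.107, -0.0]
wrist_force: [0.7, -0.3, -3.4]
opening: 0.152
grasp_force: 60.0
```

{"op": "drive_tool", "data": {
  "plan": [
    [[0, 0, -0.003, 0], [0, 0, -0.005, 0], [0, 0, -0.005, 0], [0, 0, -0.005, 0]]
  ]
}}

```text
time_s: 7.17
eef_pos: [0.5453, -0.2535, 0.2857]
eef_rot: [0.0, 0.994, 0.107, 0.0]
wrist_force: [0.5, 0.4, -4.1]
opening: 0.155
grasp_force: 60.0
```

{"op": "drive_tool", "data": {
  "plan": [
    [[0, 0, -0.003, 0], [0, 0, -0.005, 0], [0, 0, -0.005, 0], [0, 0, -0.005, 0]]
  ]
}}

```text
time_s: 7.5
eef_pos: [0.5454, -0.2535, 0.2878]
eef_rot: [0.0, 0.994, 0.107, 0.0]
wrist_force: [0.1, 0.9, -4.9]
opening: 0.155
grasp_force: 60.0
```

Run:
```python
from h import *
o=grab('scene','s3');grab('wrist','w3')
f=[]
for i in range(4): grab('scene','tmp');f.append(ctrl.get_obs()['wrist_force'])
print(o['eef_pos'],np.mean(f,0),o['time_s'])
p,X=cloud('s3')
cv2.imwrite('pics/s3c.png',cv2.resize(p[170:320,270:420,::-1],(600,600),interpolation=cv2.INTER_CUBIC))
```

```text
[ 0.54536978 -0.2534984   0.28781241] [ 0.4519117   0.14903405 -4.45933419] 7.5
```

View pics/s3c.png

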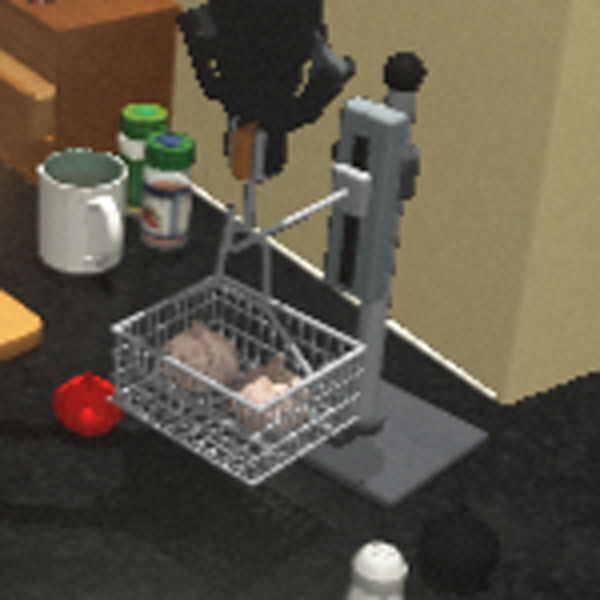

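The image shows the basket hanging from the gripper with both bulbs in it, and the eye still around the bar at (265,235). The force step put the stop near TCP z ≈ 0.282. I'll check it against the bar height.

Run:
```python
from h import *
d=np.array([np.cos(.2205),np.sin(.2205)]);n=np.array([-d[1],d[0]])
for t in('w1','w2','w3'):
    p,X=cloud(t);r=X[...,:2]-np.array([.545,-.2543]);a=r@d;b=r@n
    m=(a>.03)&(a<.1)&(abs(b)<.02)&(X[...,2]>.195)&(X[...,2]<.27);P=X[m]
    f=np.polyfit(a[m],b[m],1)
    h,e=np.histogram(P[:,2],40);print(t,m.sum(),np.median(P[:,2]),'line',f)
    m=(abs(a)<.09)&(abs(b)<.09)&(X[...,2]>.11)&(X[...,2]<.18)
    print('rim',np.percentile(X[m][:,2],[50,90]))
```

```text
w1 494 0.21334056012126928 line [ 9.19594908e-04 -7.37760709e-05]
rim [0.13108275 0.13389605]
w2 1240 0.2133027575003401 line [ 4.90776658e-04 -6.23860647e-05]
rim [0.13030435 0.14367081]
w3 1219 0.23793995089437603 line [ 1.51028221e-04 -1.12013778e-06]
rim [0.142033   0.16222663]
```

{"op": "drive_tool", "data": {
  "plan": [
    [[0, 0, -0.008, 0], [0, 0, -0.018, 0], [0, 0, -0.028, 0], [0, 0, -0.038, 0], [0, 0, -0.048, 0], [0, 0, -0.058, 0], [0, 0, -0.066, 0], [0, 0, -0.072, 0], [0, 0, -0.076, 0], [0, 0, -0.0775, 0], [0, 0, -0.0775, 0], [0, 0, -0.0775, 0]]
  ]
}}

```text
time_s: 8.8
eef_pos: [0.5452, -0.2534, 0.3185]
eef_rot: [-0.0, 0.994, 0.107, -0.0]
wrist_force: [-1.0, 0.4, -4.8]
opening: 0.156
grasp_force: 60.0
```

Run:
```python
from h import *
o=grab('wrist','w4');print(o['eef_pos'],o['wrist_force'])
d=np.array([np.cos(.2205),np.sin(.2205)]);n=np.array([-d[1],d[0]])
p,X=cloud('w4');r=X[...,:2]-np.array([.545,-.2543]);a=r@d;b=r@n
m=(a>.03)&(a<.1)&(abs(b)<.02)&(X[...,2]>.195)&(X[...,2]<.3);print(np.median(X[m][:,2]))
```

```text
[ 0.54524292 -0.25338758  0.31848787] [-1.04682879  0.37125197 -4.84845219]
0.2380627448770465
```

{"op": "drive_tool", "data": {
  "plan": [
    [[-0.01, 0, 0, 0], [-0.025, 0, 0, 0], [-0.04, 0, 0, 0], [-0.055, 0, 0, 0], [-0.07, 0, 0, 0], [-0.085, 0, 0, 0], [-0.1, 0, 0, 0], [-0.115, 0, 0, 0], [-0.125, 0, 0, 0], [-0.13, 0, 0, 0]]
  ]
}}

```text
time_s: 9.68
eef_pos: [0.4938, -0.2647, 0.3188]
eef_rot: [0.0, 0.994, 0.106, -0.0]
wrist_force: [0.4, -0.0, -4.0]
opening: 0.155
grasp_force: 60.0
```

Run:
```python
from h import *
o=grab('wrist','w5');grab('scene','s5');print(o['eef_pos'],o['eef_rot'],o['wrist_force'])
d=np.array([np.cos(.2205),np.sin(.2205)]);n=np.array([-d[1],d[0]])
p,X=cloud('w5');r=X[...,:2]-np.array([.545,-.2543]);a=r@d;b=r@n
m=(a>.03)&(a<.1)&(abs(b)<.02)&(X[...,2]>.195)&(X[...,2]<.3);print(np.median(X[m][:,2]))
p=cloud('s5')[0]
cv2.imwrite('pics/s5c.png',np.hstack([cv2.resize(p[150:310,250:410,::-1],(400,400)),cv2.resize(cloud('w5')[0][:,:,::-1],(400,300))[:0].reshape(0,400,3) if 0 else cv2.copyMakeBorder(cv2.resize(cloud('w5')[0][:,:,::-1],(400,300)),0,100,0,0,0)]))
```

```text
[ 0.49383392 -0.26472178  0.31881506] [ 8.42944365e-05  9.94337318e-01  1.06269894e-01 -1.44672066e-05] [ 0.44027129 -0.03766039 -4.00465741]
0.2380375198141651
```

View pics/s5c.png

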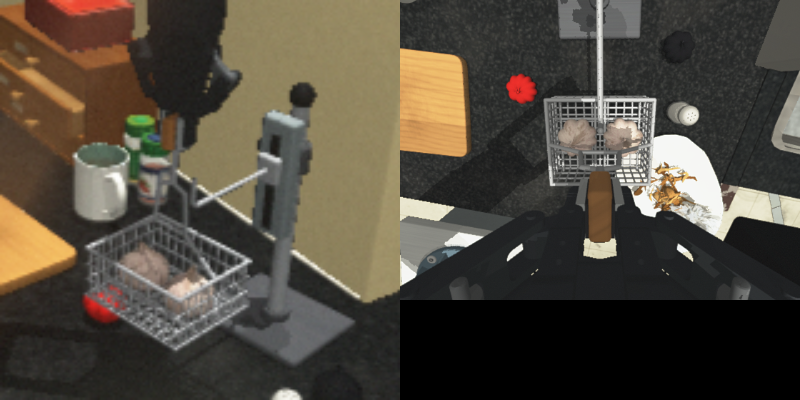

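The left half shows the eye at (178,205) clear of the hook tip at (193,185), with both bulbs inside. Next I'll carry it to the board.

{"op": "drive_tool", "data": {
  "plan": [
    [[-0.02, 0, 0, 0], [-0.05, 0, 0, 0], [-0.085, -0.01, 0, 0], [-0.115, -0.035, 0, 0], [-0.14, -0.07, 0, 0], [-0.155, -0.11, 0, 0], [-0.16, -0.155, 0, 0], [-0.155, -0.205, 0, 0], [-0.14, -0.255, 0, 0], [-0.12, -0.305, 0, 0], [-0.1, -0.355, 0, 0], [-0.08, -0.405, 0, 0]]
  ]
}}

```text
time_s: 10.78
eef_pos: [0.4281, -0.1123, 0.3188]
eef_rot: [0.0, 0.994, 0.106, 0.0]
wrist_force: [0.3, 0.1, -3.7]
opening: 0.157
grasp_force: 60.0
```

{"op": "drive_tool", "data": {
  "plan": [
    [[0.02, -0.05, 0, 0.005], [0.04, -0.1, 0, 0.01], [0.06, -0.15, 0, 0.015], [0.08, -0.2, 0, 0.02], [0.1, -0.25, 0, 0.025], [0.12, -0.305, 0, 0.03], [0.14, -0.36, 0, 0.035], [0.155, -0.41, 0, 0.04], [0.165, -0.455, 0, 0.04], [0.172, -0.49, 0, 0.04], [0.176, -0.52, 0, 0.04], [0.178, -0.54, 0, 0.04]]
  ]
}}

```text
time_s: 11.78
eef_pos: [0.4521, 0.1139, 0.3187]
eef_rot: [-0.0, 0.999, 0.044, -0.0]
wrist_force: [0.5, -0.8, -4.9]
opening: 0.151
grasp_force: 60.0
```

Run:
```python
from h import *
o=ctrl.get_obs();print(o['eef_pos'],o['eef_rot'],o['wrist_force'],o['grasp_force'])
from scipy.spatial.transform import Rotation as R
q=o['eef_rot'];M=R.from_quat([q[1],q[2],q[3],q[0]]).as_matrix();print(M.round(3));print(M.T@(np.array([.4445,.149,.2577+.022-.0705])-o['eef_pos'])/.4)
```

```text
[0.45207739 0.11391    0.31870148] [-1.29445887e-05  9.99015503e-01  4.43624020e-02 -4.34010790e-05] [ 0.47562524 -0.80234875 -4.8854511 ] 59.99387562274933
[[ 0.996  0.089 -0.   ]
 [ 0.089 -0.996  0.   ]
 [-0.    -0.    -1.   ]]
[-0.01106977 -0.08905069  0.27375729]
```

{"op": "drive_tool", "data": {
  "plan": [
    [[-0.006, -0.03, 0.02, 0], [-0.011, -0.06, 0.05, 0], [-0.011, -0.08, 0.08, 0], [-0.011, -0.089, 0.11, 0], [-0.011, -0.089, 0.14, 0], [-0.011, -0.089, 0.165, 0], [-0.011, -0.089, 0.19, 0], [-0.011, -0.089, 0.21, 0], [-0.011, -0.089, 0.227, 0], [-0.011, -0.089, 0.24, 0], [-0.011, -0.089, 0.248, 0], [-0.011, -0.089, 0.25, 0]]
  ]
}}

```text
time_s: 12.78
eef_pos: [0.4451, 0.1482, 0.2182]
eef_rot: [0.0, 0.999, 0.044, -0.0]
wrist_force: [-0.5, 0.1, -4.4]
opening: 0.151
grasp_force: 60.0
```

{"op": "drive_tool", "data": {
  "plan": [
    [[0, 0, 0.001, 0], [0, 0, 0.003, 0], [0, 0, 0.005, 0], [0, 0, 0.007, 0], [0, 0, 0.009, 0], [0, 0, 0.01, 0], [0, 0, 0.01, 0], [0, 0, 0.01, 0]]
  ]
}}

```text
time_s: 13.45
eef_pos: [0.4452, 0.1483, 0.2147]
eef_rot: [0.0, 0.999, 0.044, 0.0]
wrist_force: [-0.5, -0.2, -3.9]
opening: 0.152
grasp_force: 60.0
```

{"op": "drive_tool", "data": {
  "plan": [
    [[0, 0, 0.0015, 0], [0, 0, 0.003, 0], [0, 0, 0.004, 0], [0, 0, 0.005, 0], [0, 0, 0.005, 0], [0, 0, 0.005, 0]]
  ]
}}

```text
time_s: 13.95
eef_pos: [0.4452, 0.1483, 0.2127]
eef_rot: [0.0, 0.999, 0.044, -0.0]
wrist_force: [-0.3, -0.4, -4.4]
opening: 0.159
grasp_force: 60.0
```

Run:
```python
from h import *
o=grab('wrist','w6');grab('scene','s6');print(o['eef_pos'],o['wrist_force'])
p=cloud('s6')[0]
cv2.imwrite('pics/s6c.png',np.hstack([cv2.resize(p[160:320,160:320,::-1],(400,400)),cv2.copyMakeBorder(cv2.resize(cloud('w6')[0][:,:,::-1],(400,300)),0,100,0,0,0)]))
```

```text
[0.4452259  0.14831082 0.21266515] [-0.30580642 -0.43298134 -4.44541158]
```

View pics/s6c.png

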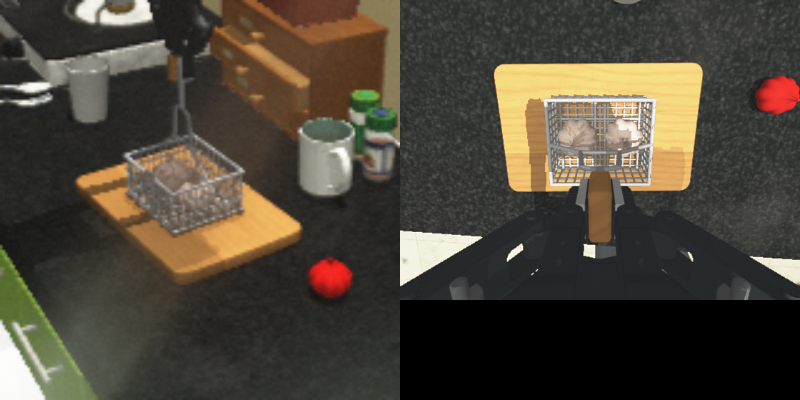

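The picture shows the basket centred just above the board at (600,140), with both bulbs inside. I'll lower it the rest of the way in 1 mm steps and feel for contact.

{"op": "drive_tool", "data": {
  "plan": [
    [[0, 0, 0.001, 0], [0, 0, 0.002, 0], [0, 0, 0.0025, 0], [0, 0, 0.0025, 0]]
  ]
}}

```text
time_s: 14.38
eef_pos: [0.4452, 0.1483, 0.2116]
eef_rot: [-0.0, 0.999, 0.044, -0.0]
wrist_force: [0.3, -0.2, -3.5]
opening: 0.156
grasp_force: 60.0
```

{"op": "drive_tool", "data": {
  "plan": [
    [[0, 0, 0.001, 0], [0, 0, 0.002, 0], [0, 0, 0.0025, 0], [0, 0, 0.0025, 0]]
  ]
}}

```text
time_s: 14.72
eef_pos: [0.4452, 0.1483, 0.2106]
eef_rot: [-0.0, 0.999, 0.044, -0.0]
wrist_force: [-0.5, 0.2, -5.3]
opening: 0.15
grasp_force: 60.0
```

{"op": "drive_tool", "data": {
  "plan": [
    [[0, 0, 0.001, 0], [0, 0, 0.002, 0], [0, 0, 0.0025, 0], [0, 0, 0.0025, 0]]
  ]
}}

```text
time_s: 15.05
eef_pos: [0.4455, 0.1482, 0.2103]
eef_rot: [0.0, 0.999, 0.044, 0.0]
wrist_force: [-1.2, -1.6, 2.6]
opening: 0.157
grasp_force: 61.0
```

{"op": "drive_tool", "data": {
  "plan": [
    [[0, 0, 0.001, 0], [0, 0, 0.002, 0], [0, 0, 0.0025, 0], [0, 0, 0.0025, 0]]
  ]
}}

```text
time_s: 15.38
eef_pos: [0.4458, 0.1483, 0.2104]
eef_rot: [0.0, 0.999, 0.044, 0.001]
wrist_force: [-4.3, -2.6, 10.1]
opening: 0.157
grasp_force: 62.2
```

Contact felt. I'll ease back 1 mm, then release.

{"op": "drive_tool", "data": {
  "plan": [
    [[0, 0, -0.003, 0], [0, 0, -0.003, 0], [0, 0, -0.003, 0]]
  ]
}}

```text
time_s: 15.63
eef_pos: [0.4458, 0.1483, 0.2103]
eef_rot: [-0.0, 0.999, 0.044, 0.001]
wrist_force: [0.5, -1.0, 2.0]
opening: 0.157
grasp_force: 61.0
```

{"op": "drive_tool", "data": {
  "plan": [
    [[0, 0, 0, 0], [0, 0, 0, 0], [0, 0, 0, 0], [0, 0, 0, 0], [0, 0, 0, 0], [0, 0, 0, 0], [0, 0, 0, 0], [0, 0, 0, 0], [0, 0, 0, 0], [0, 0, 0, 0]]
  ],
  "jaw": 0
}}

```text
time_s: 16.47
eef_pos: [0.4453, 0.1483, 0.2099]
eef_rot: [0.0, 0.999, 0.044, 0.0]
wrist_force: [-0.6, -0.9, -0.4]
opening: 1.002
grasp_force: 0.0
```

{"op": "drive_tool", "data": {
  "plan": [
    [[0, 0, -0.02, 0], [0, 0, -0.06, 0], [0, 0, -0.12, 0], [0, 0, -0.18, 0], [0, 0, -0.24, 0], [0, 0, -0.28, 0], [0, 0, -0.3, 0], [0, 0, -0.3, 0], [0, 0, -0.3, 0]]
  ]
}}

```text
time_s: 17.22
eef_pos: [0.4451, 0.1483, 0.3297]
eef_rot: [-0.0, 0.999, 0.044, 0.0]
wrist_force: [0.2, 0.3, -0.3]
opening: 0.999
grasp_force: 0.0
```

Run:
```python
from h import *
o=grab('wrist','w7');grab('scene','s7');print(o['eef_pos'],o['wrist_force'],o['time_s'])
p,X=cloud('w7');m=(abs(X[...,0]-.445)<.12)&(abs(X[...,1]-.149)<.12)
for lo,hi,t in((.073,.09,'rim'),(.2,.28,'grip')):
    k=m&(X[...,2]>lo)&(X[...,2]<hi);P=X[k];print(t,k.sum(),cv2.minAreaRect(P[:,:2].astype(np.float32)),np.percentile(P[:,2],[50,98]))
p=cloud('s7')[0]
cv2.imwrite('pics/s7c.png',np.hstack([cv2.resize(p[160:320,160:320,::-1],(400,400)),cv2.copyMakeBorder(cv2.resize(cloud('w7')[0][:,:,::-1],(400,300)),0,100,0,0,0)]))
```

```text
[0.44514323 0.14831339 0.3296672 ] [ 0.18686106  0.28782988 -0.31622602] 17.2167
rim 1577 ((0.445593923330307, 0.1480158567428589), (0.11449179798364639, 0.1351335197687149), 5.289373874664307) [0.08433718 0.08665967]
grip 851 ((0.4459517002105713, 0.14799800515174866), (0.033288005739450455, 0.013748710975050926), 5.244479656219482) [0.2439154  0.24544782]
```

View pics/s7c.png

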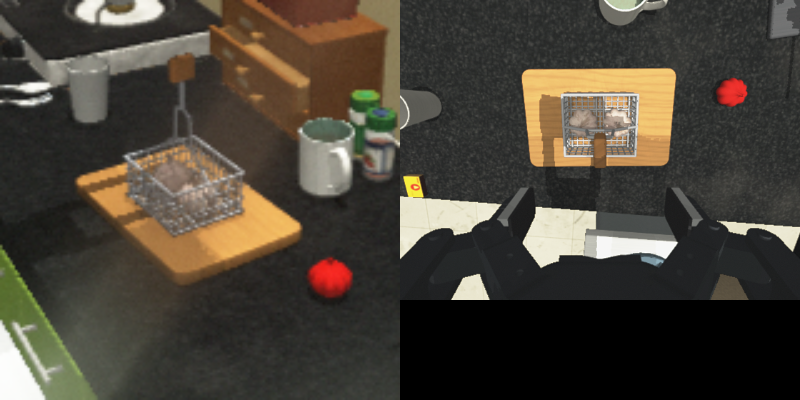

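The basket stands upright at the centre of the board at (600,125), released and with both bulbs inside. The mug and tumbler haven't moved.

```bash
python3 -c "
from bench import ctrl
print(ctrl.hand_in())"
```

```text
the job is handed in; nothing more can be done
None
```

The basket is off the hook, standing upright and released at the centre of the chopping board with both garlic bulbs in it; I've handed the job in, but no verdict came back.

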